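# Walk a heavy bonsai pot home against its stops

### The job

Walk the heavy brown rectangular pot forward along its wooden display board, pushing alternately on its two rear corners, until its front is home against both rubber stops of the ledge: first press its left side firmly onto the orange stop, then its right side firmly onto the blue stop, pressing until each stop bears at least 2 N. The pot is too heavy to shove from the middle or lift: never put more than 20 N on it. Leave it standing flat and square on the stops, roughly midway between the two small pots beside it, and do not shift those.

Things in the scene. Friction and masses are not known exactly. Their poses are not given: they have to be found in the camera images.
- bay: Wooden display board fixed to the table, 340 (its x) x 620 (its y) x 12 mm thick, grippy. Origin: centre of its underside, at table height; x forward (away from the robot, to the ledge), y left, z up. A dark ledge, 22 mm thick and rising 50 mm above the board, crosses it at x 135 to 157 mm and carries two rubber stops on its near face. Position and yaw (+-0.25 rad) vary.
- stop_left: Orange rubber stop on the ledge, 34 mm wide (y), 36 mm tall, 15 mm deep. Origin: centre of its flat near face, which the pot must touch, at x 120, y +60, z 40 mm of the board. Axes as the board's. Firm rubber that gives a millimetre or so: hitting it at speed makes a force peak.
- stop_right: Blue rubber stop, the same, at x 120, y -60, z 40 mm of the board.
- pot: Heavy dark brown rectangular stoneware pot, open on top, 2.8 kg (+-4 %), 130 (x) x 280 (y) x 74 mm tall, on four feet (x +-32, y +-36 mm). Widest is a belly band 28 to 48 mm above its underside, smooth-glazed, with upright flat faces at x +-65 mm; rim 14 mm further in, the foot 15 mm. Origin: centre of its underside, on the board; x forward, y left, z up. Starts 40 to 60 mm short of the stops, yaw off by 0.12 at most.
- pot_front_left (a point): Point on the pot's front belly face, 60 mm left of its middle, 38 mm above its underside: meets the orange stop. Axes as the pot's.
- pot_front_right (a point): Same, 60 mm right of its middle: meets the blue stop.
- pot_rear_left (a point): Point on the pot's rear belly face, 125 mm left of its middle, 38 mm above its underside: a place to push. Pushing forward here takes 8 to 13 N (21 to 27 N from the middle; 0.8 friction on the board, +-4 %) and turns the pot about a point some 50 mm beyond its middle on the other side, so the other rear corner goes back a little.
- pot_rear_right (a point): Same, 125 mm right of its middle; mirrored.
- ochre_pot: Small loose round ochre pot, 92 mm across, 70 mm tall, on the board about 250 mm left of its middle line; origin: centre of its underside. It must stay where it is.
- red_pot: Small loose round red-brown pot, 100 mm across, 62 mm tall, on the board about 250 mm right of its middle line; origin: centre of its underside. It must stay where it is.

How it is judged:
By the outcome, as a careful person would: the job done as asked, in the order asked, and still so for the second after the job is handed in, with the robot touching nothing.
It also fails if it takes over 72 s, if anything falls off the work surface, if the arm or the gripper's body presses on something with over 40 N, if the wrist force passes 120 N, or if a joint passes its speed limit or range.

### The arm

A 7-joint arm with a two-finger parallel gripper is mounted at the origin on the work surface. World frame = base frame: x ahead of the robot, y to its left, z up, the work surface at z = 0. Lengths are in m, angles in rad, forces in N, time in s.
With the tool pointing down it reaches from about 0.35 to 0.9 m from the base axis. Payload 8.1 kg.
Tool frame: the origin (TCP) lies midway between the tips of the shut fingers; the grasp point (between the pads) lies 19 mm behind it; z points along the fingers, y is the direction in which the jaws open and shut (so a half turn about z gives the same grasp; the last joint's range is limited). The gripper opens to 92 mm and grips with 3 to 60 N. Pads are 19 mm wide; open, the fingers measure 130 mm over their backs; the gripper's body (75 mm by 190 mm) begins 47 mm behind the grasp point.
Start: joints at [1.029, 0.434, 0.025, 1.573, -0.012, 1.134, -0.075], TCP at [0.266, -0.566, 0.227] pointing down, gripper open.
Joint ranges: [-2.62, 2.62], [-0.44, 2.09], [-1.27, 1.32], [0.08, 2.57], [-1.32, 4.46], [0.12, 2], [-2.74, 2.74]. Speed limits (rad/s): [2.22, 2.22, 3.01, 3.01, 3.14, 3.14, 3.14].

### API

Orientations are given as a rotation vector (axis times angle).
In Python, from cell import monitor, get_image, get_calibration, workorder, look_for, masks_of gives the robot as it stands.
- The arm moves only by the shell command python3 -m crank 'ROWS' [FORCE]. ROWS is JSON, a list of rows, each a list of 3 entries, a list of its own where there are three numbers: the shift along the tool's x, y, z in cm, then the turn about the tool's z in degrees, then the closure in counts, from 0 (fully open) to 255 (shut). A call has 1 to 5 rows; each row shifts and turns the commanded pose from where the row before left it, along the tool's axes as they then stand; what a row does not reach is not made up. A row lasts 1/10 s, in which the tool goes at most 50 mm and 8.59 degrees, less where a joint would pass 70% of its speed; a pose out of reach is approached as far as the arm can. A call with a gripper value outside its range is refused whole. The fingers move at their own pace and stop on an object; FORCE is the grip in N (left out, the last holds). Time passes only in rows, so rows that do not move let the fingers close. It gives the time, the measured TCP pose, the force and the opening at its end, in the units of the state.
- monitor.observe(): the state, without advancing time (a new reading comes with each control period).
- get_image(name): name is "side" or "top"; returns (picture, depth): 384x512x3 uint8, red, green, blue; 384x512 float32, m along the optical axis (not along the pixel's ray), 0 where there is no reading.
- get_calibration(name): a dict with "fx", "fy", "cx", "cy" (pixels), "R" (3x3) and "t" (3): a world point X has camera coordinates R X + t. Camera axes: x right, y down, z forward; pixel columns grow to the right and rows downward; lengths in m; the calibration is good to about 2 mm. A picture is of the moment at which its call begins. get_calibration takes no time and is no camera call.
- workorder.sign_off(): hands the job in, once; it reports no verdict.
Trained networks look in the newest picture that a camera, given by its name, has taken for a name from the list of things; names that differ only in an ending like _2 or _b are one class to them, and where a whole thing is asked for, a point or a joint stands for the part that bears it (a point fixed in the world has none). Each returns a list of dicts, best first, with "score" (0 to 1); they miss things now and then, are a little off and sometimes report something else, mostly with a low value. They report only what shows in the picture. A call takes as long as a camera call.
- look_for(label, camera): "location" ([x, y, z] in m, in world coordinates, good to about 4 mm: the middle of the surface that is visible of it).
- masks_of(label, camera): "region" (384x512 bool, what is visible of it).
The state is a dict: "clock": time; "joints": joint angles; "dq": joint speeds; "joint_efforts": joint torques, N m; "position": TCP position; "ee_rot": TCP orientation; "force": force on the tool from outside, world axes, zero at the start; "ft_torque": the same for the moment, N m; "width": opening from 0.0 (shut) to 1.0 (fully open).
Only numpy, scipy, OpenCV 4.12 (cv2) and the standard library are available. Lean on these libraries where they do the work, as an engineer would, in place of code of your own. Each camera call takes 0.05 s, during which the arm holds its last target.

## Working session

There is one attempt and no reset: what is moved stays moved. The work goes in short steps, Python scripts to look and compute and a shell command to move; the robot and the scene stay as the last step left them, time stands still between calls to the robot, and variables do not carry over. Pictures are saved under pics/ and viewed, and the job is handed in when it is done.

```bash
ls; mkdir -p pics; python3 - <<'E'
from cell import *
import cv2,numpy as np
print(monitor.observe())
for n in ["top","side"]:
    im,d=get_image(n); cv2.imwrite(f"pics/{n}0.png",im[:,:,::-1]); c=get_calibration(n); print(n,c)
    for l in ["bay","stop_left","stop_right","pot","ochre_pot","red_pot","pot_rear_left","pot_rear_right","pot_front_left","pot_front_right"]:
        print(l,[(np.round(r["location"],3),round(r["score"],2)) for r in look_for(l,n)][:2])
E
```

```text
pics
{'clock': 0.0, 'joints': array([ 1.02936375,  0.43522118,  0.02495294,  1.57411105, -0.01159471,
        1.13397926, -0.07511899]), 'dq': array([ 0.00033415,  0.00125814, -0.00227172, -0.00035722,  0.00078004,
       -0.00066508,  0.00053541]), 'joint_efforts': array([-2.31643471e-04, -6.67853236e+01,  9.84905362e-01, -3.14461327e+01,
       -6.04771357e-02,  4.31068288e-02,  1.53213959e-04]), 'position': array([ 0.26529019, -0.56533511,  0.22594046]), 'ee_rot': array([-3.06483129e+00, -6.83367383e-01,  7.49262136e-04]), 'force': array([-0.58033983,  0.62441069, -0.08389392]), 'ft_torque': array([-0.00703585,  0.00296158,  0.03966328]), 'width': 1.000806717391847}
top {'fx': 496.5595979287262, 'fy': 496.5595979287262, 'cx': 260.19418952131787, 'cy': 184.73280515277233, 'R': array([[ 0.02658609, -0.99963864, -0.00397169],
       [-0.9897785 , -0.02576656, -0.1402662 ],
       [ 0.14011318,  0.00766023, -0.99010586]]), 't': array([0.02624834, 0.6054488 , 1.06262066])}
bay [(array([ 0.537, -0.039,  0.011]), 0.77)]
stop_left [(array([0.702, 0.036, 0.065]), 0.56), (array([ 0.538, -0.
[... 618 characters left out ...]
509, -0.25177438, -0.02159073],
       [-0.1440803 , -0.47945298, -0.86565912],
       [ 0.20759905,  0.84067503, -0.50016811]]), 't': array([-0.58861715,  0.17335108,  0.87403742])}
bay [(array([ 0.546, -0.204,  0.012]), 0.84)]
stop_left [(array([0.694, 0.024, 0.055]), 0.54)]
stop_right [(array([ 0.719, -0.092,  0.057]), 0.61)]
pot [(array([ 0.592, -0.078,  0.062]), 0.97)]
ochre_pot [(array([0.569, 0.176, 0.062]), 0.71)]
red_pot [(array([ 0.661, -0.265,  0.051]), 0.73)]
pot_rear_left [(array([ 0.593, -0.077,  0.061]), 0.91)]
pot_rear_right [(array([ 0.594, -0.077,  0.059]), 0.81)]
pot_front_left [(array([0.691, 0.026, 0.054]), 0.54)]
pot_front_right [(array([ 0.592, -0.075,  0.063]), 0.65)]
```

View pics/top0.png

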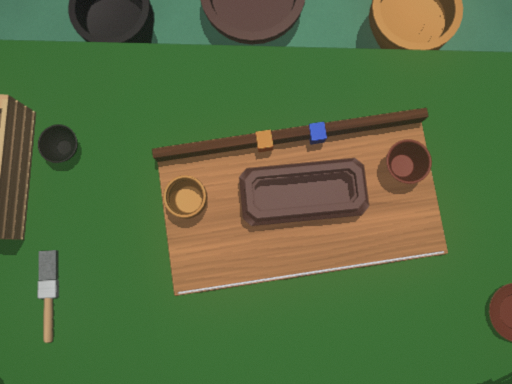

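View pics/side0.png

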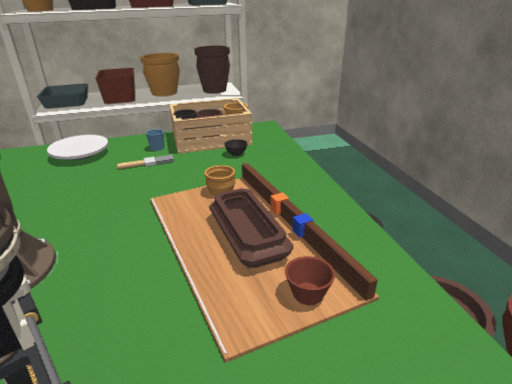

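```bash
cat > h.py <<'E'
from cell import *
import cv2,numpy as np
def cloud(n):
    im,d=get_image(n); c=get_calibration(n)
    v,u=np.mgrid[:384,:512]
    P=np.stack([(u-c['cx'])/c['fx']*d,(v-c['cy'])/c['fy']*d,d],-1)
    W=(P-c['t'])@c['R']; W[d==0]=np.nan
    return im,d,W
def rect(pts):
    (cx,cy),(w,h),a=cv2.minAreaRect((pts[:,:2]*1000).astype(np.float32)); 
    if w>h: w,h,a=h,w,a+90   # w along 'x', h along y ; a = angle of w axis
    a=(a+90)%180-90
    return np.array([cx,cy])/1000,w,h,np.radians(a)
def proj(n,X):
    c=get_calibration(n); q=np.asarray(X)@c['R'].T+c['t']
    return np.stack([q[...,0]/q[...,2]*c['fx']+c['cx'],q[...,1]/q[...,2]*c['fy']+c['cy']],-1)
E
python3 - <<'E'
from h import *
for n in ["top","side"]:
    im,d,W=cloud(n)
    z=W[...,2]
    mb=masks_of("bay",n)[0]['region']; mp=masks_of("pot",n)[0]['region']
    B=W[mb]; print(n,"bay n",len(B),"z pct",np.nanpercentile(B[:,2],[2,25,50,75,98]))
    B=B[abs(B[:,2]-.012)<.005]; print("board",rect(B))
    # ledge
    P=W[mp]; P=P[P[:,2]>.03]; print("pot",len(P),np.nanpercentile(P[:,2],[2,25,50,75,98]),rect(P))
    for lo,hi in [(.045,.068),(.078,.095)]:
        Q=P[(P[:,2]>lo)&(P[:,2]<hi)]; print(lo,rect(Q))
    for l in ["stop_left","stop_right"]:
        hsv=cv2.cvtColor(im,cv2.COLOR_RGB2HSV)
        h=hsv[...,0];s=hsv[...,1]; 
        m=(s>150)&(hsv[...,2]>120)&((h<18) if l=="stop_left" else ((h>110)&(h<130)))
        m&=(z>.03)&(abs(W[...,0]-.70)<.06)&(abs(W[...,1]+.03)<.12)
        S=W[m]; print(l,len(S),S.mean(0),S.min(0),S.max(0))
    for l in ["ochre_pot","red_pot"]:
        S=W[masks_of(l,n)[0]['region']]; S=S[S[:,2]>.02]; c,r=cv2.minEnclosingCircle((S[:,:2]*1000).astype(np.float32)); print(l,c,r,np.nanmax(S[:,2]))
E
```

```text
top bay n 29578 z pct [0.0079305  0.01096578 0.01260862 0.01455082 0.06461616]
board (array([ 0.57843732, -0.04827582]), 340.09027099609375, 620.2145385742188, np.float64(0.1774795464980375))
pot 7019 [0.03116899 0.03496837 0.06097035 0.08360252 0.08889625] (array([ 0.59159137, -0.05338852]), 128.95826721191406, 277.5143737792969, np.float64(0.11868786026717884))
0.045 (array([ 0.59159137, -0.05338852]), 128.95826721191406, 277.5143737792969, np.float64(0.11868786026717884))
0.078 (array([ 0.59164252, -0.05348302]), 102.47454833984375, 252.1309051513672, np.float64(0.12264312053913727))
stop_left 219 [0.70380528 0.03715537 0.06510805] [0.68359568 0.01612256 0.05206992] [0.72304798 0.05441508 0.06983892]
stop_right 226 [ 0.72502206 -0.08140234  0.06528475] [ 0.70610309 -0.09892015  0.05840858] [ 0.7452595  -0.06450463  0.06977095]
ochre_pot (570.5221557617188, 203.25218200683594) 45.515403747558594 0.08694077665681625
red_pot (661.6906127929688, -280.4474792480469) 50.47474670410156 0.07944261910660697
side bay n 18868 z pct [0.00455075 0.01109798 0.01195442 0.01317192 0.06279814]
boa
[... 229 characters left out ...]
 279.3774719238281, np.float64(0.12151573787067949))
0.045 (array([ 0.59261432, -0.05367995]), 129.3514404296875, 279.3774719238281, np.float64(0.12151573787067949))
0.078 (array([ 0.59238062, -0.05204457]), 102.8841781616211, 257.07781982421875, np.float64(0.12431253139083186))
stop_left 200 [0.69877343 0.03176169 0.05542516] [0.68414765 0.01414992 0.03027051] [0.726509   0.07725556 0.06698346]
stop_right 159 [ 0.72225773 -0.08616047  0.06044978] [ 0.70459398 -0.10273368  0.03170976] [ 0.74482312 -0.04491135  0.06716352]
ochre_pot (570.1055297851562, 203.85763549804688) 47.85824203491211 0.0835697108220235
red_pot (661.1047973632812, -278.9346923828125) 49.65668869018555 0.07621356332479351
```

Top view: the pot is centred near (303,192), the orange stop is at (264,139), the blue stop at (318,132), the ochre pot at (186,198) and the red pot at (408,161). Both cameras agree on the fits: board centre (0.5786,-0.0477) at yaw 0.178, pot (0.592,-0.0535) at yaw 0.121. The sizes match those given. The pot is about 43 mm short and its left side leads, so I'll push the right rear corner first.

```bash
python3 -m crank '[[[3.77,-2.43,0],0,255],[[3.77,-2.43,0],0,255],[[3.77,-2.43,0],0,255],[[3.77,-2.43,0],0,255],[[3.77,-2.43,0],0,255]]' 20
python3 -m crank '[[[3.77,-2.43,0],0,255],[[3.77,-2.43,0],0,255],[[3.77,-2.43,0],0,255],[[3.77,-2.43,0],0,255],[[3.77,-2.43,0],0,255]]'
python3 -m crank '[[[0,0,0],-8.34,255],[[0,0,0],-8.34,255],[[0,0,0],-8.34,255],[[0,0,0],-8.34,255],[[0,0,0],-8.34,255]]'
python3 -m crank '[[[0,0,0],-8.34,255],[[0,0,0],-8.34,255],[[0,0,0],-8.34,255],[[0,0,0],-8.34,255],[[0,0,0],0,255]]'
cat >> h.py <<'E'
C=np.array([.5786,-.0477]);YB=.178
Rb=np.array([[np.cos(YB),-np.sin(YB)],[np.sin(YB),np.cos(YB)]])
from scipy.spatial.transform import Rotation as Ro
def tool():
    s=monitor.observe(); p=s['position']; M=Ro.from_rotvec(s['ee_rot']).as_matrix()
    b=(p[:2]-C)@Rb*1000; F=s['force'][:2]@Rb
    print("t %.2f tool board x %.1f y %.1f z %.1f mm | tool-x yaw rel left %.3f tilt %.3f| F fwd %.2f left %.2f z %.2f w %.2f"%(s['clock'],b[0],b[1],p[2]*1000,np.arctan2(M[1,0],M[0,0])-YB-np.pi/2,M[2,2]+1,F[0],F[1],s['force'][2],s['width']))
def pot(n="side",save=None):
    im,d,W=cloud(n)
    if save: cv2.imwrite(f"pics/{save}.png",im[:,:,::-1])
    out=[]
    r=masks_of("pot",n)
    if not r: print("no pot");return
    P=W[r[0]['region']]; P=P[(P[:,2]>.03)&(P[:,2]<.095)]
    for lo,hi in [(.045,.068),(.078,.095)]:
        Q=P[(P[:,2]>lo)&(P[:,2]<hi)]
        c,w,h,a=rect(Q); b=(c-C)@Rb*1000; y=a-YB
        print(n,lo,"pot board x %.1f y %.1f yaw %.3f size %.0f %.0f | gaps L %.1f R %.1f | rear corners(118) L %.1f R %.1f"%(b[0],b[1],y,w,h,*[120-(b[0]+65*np.cos(y)-s*60*np.sin(y)) for s in(1,-1)],*[b[0]-65*np.cos(y)-s*118*np.sin(y) for s in(1,-1)]))
E
python3 -c "
from h import *
tool();pot();tool()"
```

```text
clock: 2.1
position: [0.3853, -0.3742, 0.2269]
ee_rot: [3.066, 0.683, 0.0]
force: [0.1, 0.4, -0.1]
width: 0.613
clock: 2.6
position: [0.5044, -0.1841, 0.227]
ee_rot: [3.066, 0.683, 0.001]
force: [0.4, -0.3, -0.0]
width: 0.176
clock: 3.1
position: [0.5036, -0.1857, 0.2268]
ee_rot: [2.617, 1.738, 0.0]
force: [-0.1, 0.3, -0.5]
width: 0.003
clock: 3.6
position: [0.5035, -0.1859, 0.2267]
ee_rot: [-2.013, -2.412, -0.0]
force: [-0.3, 0.9, -0.5]
width: 0.001
t 3.60 tool board x -98.4 y -122.7 z 226.7 mm | tool-x yaw rel left 0.002 tilt 0.000| F fwd -0.14 left 0.92 z -0.53 w 0.00
side 0.045 pot board x 12.3 y -8.0 yaw -0.052 size 129 281 | gaps L 39.7 R 46.0 | rear corners(118) L -46.5 R -58.8
side 0.078 pot board x 12.7 y -7.8 yaw -0.049 size 104 255 | gaps L 39.4 R 45.3 | rear corners(118) L -46.4 R -58.0
t 3.70 tool board x -98.3 y -122.7 z 226.8 mm | tool-x yaw rel left -0.005 tilt 0.000| F fwd 0.33 left -0.90 z 0.64 w 0.01
```

```bash
python3 -m crank '[[[0,0,4.55],0,255],[[0,0,4.55],0,255],[[0,0,4.55],0,255],[[0,0,4.55],0,255],[[0,0,0],0,255]]'
python3 -m crank '[[[0,0.5,0],0,255],[[0,0.4,0],0,255],[[0,0.3,0],0,255],[[0,0.2,0],0,255],[[0,0.2,0],0,255]]'
python3 -c "
from h import *
tool();pot(save='a1')"
```

```text
clock: 4.2
position: [0.4995, -0.1848, 0.0399]
ee_rot: [-2.013, -2.4, 0.006]
force: [-0.9, 0.2, -0.6]
width: 0.007
clock: 4.7
position: [0.5201, -0.1831, 0.0458]
ee_rot: [2.014, 2.408, 0.001]
force: [-0.6, -0.5, -0.6]
width: 0.003
t 4.70 tool board x -81.5 y -122.9 z 45.8 mm | tool-x yaw rel left -0.000 tilt 0.000| F fwd -0.70 left -0.39 z -0.58 w 0.00
side 0.045 pot board x 52.0 y -38.6 yaw -0.481 size 116 273 | gaps L -17.4 R 38.2 | rear corners(118) L 49.0 R -60.3
side 0.078 pot board x 46.8 y -32.8 yaw -0.438 size 88 244 | gaps L -11.1 R 39.8 | rear corners(118) L 38.0 R -62.1
```

View pics/a1.png

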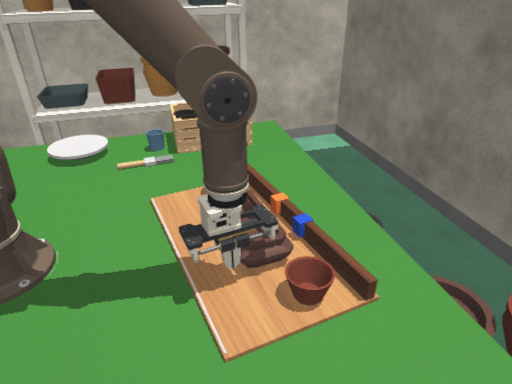

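The right rear corner is next to the fingers. The arm blocks the pot in this view, around (250,250), so I'll measure it only while moving between corners. Pushing the right corner about 30 mm.

```bash
python3 -m crank '[[[0,0.15,0],0,255],[[0,0.15,0],0,255],[[0,0.15,0],0,255],[[0,0.1,0],0,255],[[0,0.1,0],0,255]]'
python3 -c "
from h import *
tool()"
python3 -m crank '[[[0,0.2,0],0,255],[[0,0.2,0],0,255],[[0,0.2,0],0,255],[[0,0.2,0],0,255],[[0,0.2,0],0,255]]'
python3 -c "
from h import *
tool()"
```

```text
clock: 5.3
position: [0.5242, -0.182, 0.0443]
ee_rot: [-2.014, -2.408, 0.003]
force: [-7.3, -1.3, 3.6]
width: 0.004
t 5.30 tool board x -77.3 y -122.5 z 44.3 mm | tool-x yaw rel left -0.001 tilt 0.000| F fwd -7.41 left 0.05 z 3.56 w 0.00
clock: 5.8
position: [0.5324, -0.182, 0.0438]
ee_rot: [-2.016, -2.405, 0.008]
force: [-9.7, -5.5, 1.3]
width: 0.001
t 5.80 tool board x -69.2 y -124.0 z 43.8 mm | tool-x yaw rel left -0.002 tilt 0.000| F fwd -10.53 left -3.74 z 1.26 w 0.00
```

```bash
for i in 1 2; do :; done; python3 -m crank '[[[0,0.22,0],0,255],[[0,0.22,0],0,255],[[0,0.22,0],0,255],[[0,0.22,0],0,255],[[0,0.22,0],0,255]]'
python3 -c "
from h import *
tool()"
python3 -m crank '[[[0,0.22,0],0,255],[[0,0.22,0],0,255],[[0,0.22,0],0,255],[[0,0.1,0],0,255],[[0,0,0],0,255]]'
python3 -c "
from h import *
tool()"
```

```text
clock: 6.3
position: [0.543, -0.1805, 0.0437]
ee_rot: [-2.016, -2.405, 0.009]
force: [-8.8, -7.0, 1.1]
width: 0.006
t 6.30 tool board x -58.5 y -124.4 z 43.7 mm | tool-x yaw rel left -0.002 tilt 0.000| F fwd -9.91 left -5.33 z 1.09 w 0.01
clock: 6.8
position: [0.5509, -0.1792, 0.0438]
ee_rot: [-2.016, -2.406, 0.008]
force: [-7.8, -6.1, 0.2]
width: 0.004
t 6.80 tool board x -50.5 y -124.6 z 43.8 mm | tool-x yaw rel left -0.002 tilt 0.000| F fwd -8.80 left -4.66 z 0.16 w 0.00
```

```bash
python3 -m crank '[[[0,-1.5,0],0,255],[[0,-3,0],0,255],[[0,-1,-4],0,255],[[0,0,-4.7],0,255],[[0,0,-4.7],0,255]]'
python3 -m crank '[[[4.6,0,-2],0,255],[[4.6,0,0],0,255],[[4.6,0,0],0,255],[[4.6,0,0],0,255],[[4.6,0,0],0,255]]'
python3 -c "
from h import *
tool();pot(save='a2');pot('top',save='a2t');tool()"
```

```text
clock: 7.3
position: [0.4992, -0.1862, 0.1802]
ee_rot: [-2.015, -2.409, -0.0]
force: [1.1, 0.0, -0.4]
width: 0.003
clock: 7.8
position: [0.4588, 0.0417, 0.199]
ee_rot: [2.015, 2.409, 0.001]
force: [0.8, -0.7, 1.3]
width: 0.001
t 7.80 tool board x -102.1 y 109.2 z 199.0 mm | tool-x yaw rel left -0.000 tilt 0.000| F fwd 0.69 left -0.87 z 1.33 w 0.00
side 0.045 pot board x 17.4 y -8.0 yaw 0.137 size 128 274 | gaps L 46.4 R 30.0 | rear corners(118) L -63.2 R -30.9
side 0.078 pot board x 18.8 y -4.6 yaw 0.129 size 105 255 | gaps L 44.4 R 29.0 | rear corners(118) L -60.8 R -30.5
top 0.045 pot board x 17.6 y -5.4 yaw 0.130 size 129 278 | gaps L 45.7 R 30.1 | rear corners(118) L -62.1 R -31.5
top 0.078 pot board x 17.6 y -5.8 yaw 0.129 size 103 253 | gaps L 45.7 R 30.2 | rear corners(118) L -62.0 R -31.6
t 8.00 tool board x -101.9 y 108.4 z 198.9 mm | tool-x yaw rel left 0.003 tilt 0.000| F fwd 0.34 left -0.27 z -0.01 w 0.01
```

View pics/a2.png

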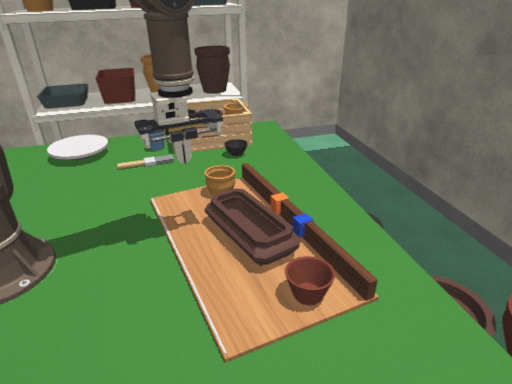

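View pics/a2t.png

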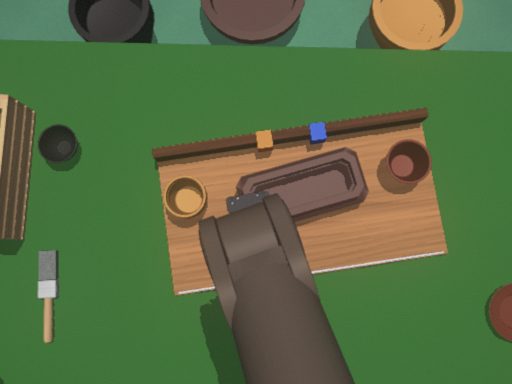

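The clean views agree: pot yaw is now +0.13, and it's about 37 mm short. The side pots haven't moved. The pivot is about 30 mm from the pot's centre. Next push is on the left rear corner.

```bash
python3 -m crank '[[[-1.0,0,3.85],0,255],[[0,0,3.85],0,255],[[0,0,3.85],0,255],[[0,0,3.85],0,255],[[0,0.5,0],0,255]]'
python3 -m crank '[[[0,0.6,0],0,255],[[0,0.5,0],0,255],[[0,0.2,0],0,255],[[0,0.2,0],0,255],[[0,0.2,0],0,255]]'
python3 -c "
from h import *
tool()"
python3 -m crank '[[[0,0.2,0],0,255],[[0,0.2,0],0,255],[[0,0.2,0],0,255],[[0,0.2,0],0,255],[[0,0.2,0],0,255]]'
python3 -c "
from h import *
tool()"
```

```text
clock: 8.5
position: [0.4625, 0.0286, 0.0409]
ee_rot: [-2.014, -2.404, 0.01]
force: [-1.0, 0.3, 0.5]
width: 0.004
clock: 9.0
position: [0.483, 0.0338, 0.0455]
ee_rot: [2.015, 2.409, 0.001]
force: [-1.3, -0.6, 1.2]
width: 0.003
t 9.00 tool board x -79.6 y 97.2 z 45.5 mm | tool-x yaw rel left -0.000 tilt 0.000| F fwd -1.34 left -0.35 z 1.16 w 0.00
clock: 9.5
position: [0.4883, 0.0355, 0.0437]
ee_rot: [-2.011, -2.408, 0.009]
force: [-10.3, 1.0, 1.0]
width: 0.008
t 9.50 tool board x -74.1 y 97.8 z 43.7 mm | tool-x yaw rel left 0.001 tilt 0.000| F fwd -9.91 left 2.84 z 1.00 w 0.01
```

```bash
python3 -m crank '[[[0,0.25,0],0,255],[[0,0.25,0],0,255],[[0,0.25,0],0,255],[[0,0.25,0],0,255],[[0,0.25,0],0,255]]'
python3 -c "
from h import *
tool()"
python3 -m crank '[[[0,0.25,0],0,255],[[0,0.25,0],0,255],[[0,0.25,0],0,255],[[0,0.25,0],0,255],[[0,0.25,0],0,255]]'
python3 -c "
from h import *
tool()"
python3 -m crank '[[[0,0.2,0],0,255],[[0,0,0],0,255],[[0,-2,0],0,255],[[0,-3,0],0,255],[[0,-1,-4],0,255]]'
python3 -m crank '[[[0,0,-4.6],0,255],[[0,0,-4.6],0,255],[[-4,0,-2],0,255],[[-4.6,0,0],0,255],[[-4.6,0,0],0,255]]'
python3 -m crank '[[[-4.6,0,0],0,255],[[-2,0,0],0,255]]'
python3 -c "
from h import *
tool();pot(save='a3');pot('top',save='a3t');tool()"
```

```text
clock: 10.0
position: [0.5005, 0.0381, 0.0436]
ee_rot: [-2.01, -2.408, 0.009]
force: [-11.6, 2.3, 0.7]
width: 0.005
t 10.00 tool board x -61.7 y 98.3 z 43.6 mm | tool-x yaw rel left 0.001 tilt 0.000| F fwd -10.98 left 4.33 z 0.68 w 0.00
clock: 10.5
position: [0.5123, 0.0408, 0.0434]
ee_rot: [-2.009, -2.407, 0.009]
force: [-12.2, 2.9, 1.5]
width: 0.005
t 10.50 tool board x -49.6 y 98.8 z 43.4 mm | tool-x yaw rel left 0.002 tilt 0.000| F fwd -11.45 left 5.03 z 1.47 w 0.01
clock: 11.0
position: [0.454, 0.0285, 0.0814]
ee_rot: [-2.01, -2.406, 0.012]
force: [0.5, -0.7, 0.1]
width: 0.005
clock: 11.5
position: [0.484, -0.1015, 0.1982]
ee_rot: [2.012, 2.409, 0.002]
force: [1.2, -0.6, -0.2]
width: 0.003
clock: 11.7
position: [0.4948, -0.1702, 0.1967]
ee_rot: [2.02, 2.404, -0.002]
force: [-0.0, 0.5, 1.5]
width: 0.006
t 11.70 tool board x -104.1 y -105.7 z 196.7 mm | tool-x yaw rel left -0.005 tilt 0.000| F fwd 0.06 left 0.51 z 1.49 w 0.01
side 0.045 pot board x 55.1 y -9.0 yaw -0.006 size 208 601 | gaps L -0.5 R 0.2 | rear corners(118) L -9.1 R -10.6
side 0.078 pot board x 74.3 y -3.4 yaw 0.036 size 34 240 | gaps L -17.1 R -21.5 | rear corners(118) L 5.1 R 13.7
top 0.045 pot board x 25.6 y -8.4 yaw -0.101 size 129 278 | gaps L 23.7 R 35.8 | rear corners(118) L -27.2 R -51.0
top 0.078 pot board x 25.8 y -8.7 yaw -0.105 size 103 252 | gaps L 23.3 R 35.9 | rear corners(118) L -26.5 R -51.3
t 11.90 tool board x -103.2 y -100.4 z 196.6 mm | tool-x yaw rel left -0.001 tilt 0.000| F fwd 0.61 left 0.28 z 0.09 w 0.01
```

```bash
python3 -m crank '[[[-1.8,0,3.85],0,255],[[0,0,3.85],0,255],[[0,0,3.85],0,255],[[0,0,3.75],0,255],[[0,1.0,0],0,255]]'
python3 -m crank '[[[0,1.0,0],0,255],[[0,0.6,0],0,255],[[0,0.3,0],0,255],[[0,0.2,0],0,255],[[0,0.2,0],0,255]]'
python3 -c "
from h import *
tool()"
python3 -m crank '[[[0,0.2,0],0,255],[[0,0.2,0],0,255],[[0,0.25,0],0,255],[[0,0.25,0],0,255],[[0,0.25,0],0,255]]'
python3 -c "
from h import *
tool()"
python3 -m crank '[[[0,0.25,0],0,255],[[0,0.25,0],0,255],[[0,0.25,0],0,255],[[0,0.25,0],0,255],[[0,0.25,0],0,255]]'
python3 -c "
from h import *
tool()"
```

```text
clock: 12.4
position: [0.5039, -0.1788, 0.0399]
ee_rot: [-2.008, -2.406, 0.006]
force: [-0.9, -0.5, -0.1]
width: 0.005
clock: 12.9
position: [0.5309, -0.1771, 0.0445]
ee_rot: [2.015, 2.409, 0.0]
force: [-1.2, -0.4, 1.0]
width: 0.006
t 12.90 tool board x -69.8 y -118.9 z 44.5 mm | tool-x yaw rel left -0.000 tilt 0.000| F fwd -1.20 left -0.16 z 1.01 w 0.01
clock: 13.4
position: [0.5384, -0.1769, 0.0428]
ee_rot: [-2.016, -2.405, 0.008]
force: [-7.5, -4.6, 0.8]
width: 0.007
t 13.40 tool board x -62.4 y -120.0 z 42.8 mm | tool-x yaw rel left -0.002 tilt 0.000| F fwd -8.17 left -3.24 z 0.77 w 0.01
clock: 13.9
position: [0.5503, -0.1752, 0.0427]
ee_rot: [-2.016, -2.405, 0.01]
force: [-9.0, -5.8, 1.2]
width: 0.006
t 13.90 tool board x -50.4 y -120.5 z 42.7 mm | tool-x yaw rel left -0.003 tilt 0.000| F fwd -9.87 left -4.14 z 1.19 w 0.01
```

```bash
python3 -m crank '[[[0,0.25,0],0,255],[[0,0.25,0],0,255],[[0,0.25,0],0,255],[[0,0.25,0],0,255],[[0,0.25,0],0,255]]'
python3 -c "
from h import *
tool()"
python3 -m crank '[[[0,0.2,0],0,255],[[0,0,0],0,255],[[0,-2,0],0,255],[[0,-3,0],0,255],[[0,-1.5,-4],0,255]]'
python3 -m crank '[[[0,0,-4.6],0,255],[[0,0,-4.6],0,255],[[3,0,-2],0,255],[[4.6,0,0],0,255],[[4.6,0,0],0,255]]'
python3 -m crank '[[[4.6,0,0],0,255],[[3.3,0,0],0,255],[[0,0,0],0,255]]'
python3 -c "
from h import *
tool();pot(save='a4');pot('top',save='a4t');tool()"
```

```text
clock: 14.4
position: [0.5627, -0.1735, 0.0427]
ee_rot: [-2.016, -2.405, 0.01]
force: [-9.2, -7.6, 0.2]
width: 0.005
t 14.40 tool board x -38.0 y -121.0 z 42.7 mm | tool-x yaw rel left -0.003 tilt 0.000| F fwd -10.43 left -5.83 z 0.25 w 0.01
clock: 14.9
position: [0.4988, -0.1817, 0.08]
ee_rot: [-2.011, -2.402, 0.007]
force: [0.1, -1.4, 0.2]
width: 0.005
clock: 15.4
position: [0.483, -0.0609, 0.1968]
ee_rot: [2.017, 2.406, 0.002]
force: [0.8, 1.1, 0.0]
width: 0.007
clock: 15.7
position: [0.468, 0.0212, 0.1963]
ee_rot: [-2.007, -2.417, -0.003]
force: [0.3, -1.4, 0.7]
width: 0.005
t 15.70 tool board x -96.6 y 87.4 z 196.3 mm | tool-x yaw rel left 0.007 tilt 0.000| F fwd -0.01 left -1.45 z 0.70 w 0.01
side 0.045 pot board x 29.3 y -9.6 yaw 0.144 size 122 274 | gaps L 35.0 R 17.8 | rear corners(118) L -52.0 R -18.1
side 0.078 pot board x 33.6 y -5.3 yaw 0.132 size 103 253 | gaps L 29.9 R 14.1 | rear corners(118) L -46.4 R -15.3
top 0.045 pot board x 33.1 y -6.0 yaw 0.132 size 128 278 | gaps L 30.4 R 14.6 | rear corners(118) L -46.9 R -15.8
top 0.078 pot board x 33.1 y -5.8 yaw 0.126 size 102 253 | gaps L 30.0 R 14.9 | rear corners(118) L -46.2 R -16.6
t 15.90 tool board x -96.7 y 81.0 z 195.6 mm | tool-x yaw rel left -0.002 tilt 0.000| F fwd -0.74 left -1.03 z -0.17 w 0.00
```

```bash
python3 -m crank '[[[0,0,3.8],0,255],[[0,0,3.8],0,255],[[0,0,3.8],0,255],[[0,0,3.7],0,255],[[0,1.2,0],0,255]]'
python3 -m crank '[[[0,1.0,0],0,255],[[0,0.6,0],0,255],[[0,0.3,0],0,255],[[0,0.2,0],0,255],[[0.1,0.2,0],0,255]]'
python3 -c "
from h import *
tool()"
python3 -m crank '[[[0.17,0.2,0],0,255],[[0.17,0.2,0],0,255],[[0.17,0.25,0],0,255],[[0.17,0.25,0],0,255],[[0.17,0.25,0],0,255]]'
python3 -c "
from h import *
tool()"
python3 -m crank '[[[0.17,0.25,0],0,255],[[0.17,0.25,0],0,255],[[0.17,0.25,0],0,255],[[0.17,0.25,0],0,255],[[0.17,0.25,0],0,255]]'
python3 -c "
from h import *
tool()"
```

```text
clock: 16.4
position: [0.4768, 0.016, 0.0408]
ee_rot: [-2.014, -2.403, 0.011]
force: [0.3, -0.6, 0.3]
width: 0.004
clock: 16.9
position: [0.5025, 0.0226, 0.0452]
ee_rot: [2.016, 2.409, -0.002]
force: [-5.4, -2.6, 2.0]
width: 0.007
t 16.90 tool board x -62.4 y 82.7 z 45.2 mm | tool-x yaw rel left -0.001 tilt 0.000| F fwd -5.79 left -1.56 z 2.04 w 0.01
clock: 17.4
position: [0.5103, 0.0322, 0.0443]
ee_rot: [-2.015, -2.408, 0.008]
force: [-6.4, -4.6, 2.7]
width: 0.008
t 17.40 tool board x -53.1 y 90.7 z 44.3 mm | tool-x yaw rel left -0.001 tilt 0.000| F fwd -7.10 left -3.40 z 2.74 w 0.01
clock: 17.9
position: [0.5209, 0.0427, 0.0441]
ee_rot: [-2.015, -2.407, 0.009]
force: [-6.9, -4.4, 2.5]
width: 0.004
t 17.90 tool board x -40.8 y 99.2 z 44.1 mm | tool-x yaw rel left -0.001 tilt 0.000| F fwd -7.60 left -3.06 z 2.52 w 0.00
```

```bash
python3 -m crank '[[[0.15,0.25,0],0,255],[[0.15,0.25,0],0,255],[[0.15,0.25,0],0,255],[[0.15,0.25,0],0,255],[[0.15,0.25,0],0,255]]'
python3 -c "
from h import *
tool()"
python3 -m crank '[[[0,0.1,0],0,255],[[0,-2,0],0,255],[[0,-3,0],0,255],[[0,-1.5,-4],0,255],[[0,-1,-4.6],0,255]]'
python3 -m crank '[[[0,0,-4.6],0,255],[[-4,0,-2],0,255],[[-4.6,0,0],0,255],[[-4.6,0,0],0,255],[[-4.6,0,0],0,255]]'
python3 -m crank '[[[-4.6,0,0],0,255],[[0,0,0],0,255]]'
python3 -c "
from h import *
tool();pot(save='a5');pot('top',save='a5t');tool()"
```

```text
clock: 18.4
position: [0.5318, 0.0525, 0.044]
ee_rot: [-2.015, -2.408, 0.008]
force: [-7.7, -2.2, 0.1]
width: 0.003
t 18.40 tool board x -28.3 y 106.9 z 44.0 mm | tool-x yaw rel left -0.001 tilt 0.000| F fwd -7.93 left -0.85 z 0.09 w 0.00
clock: 18.9
position: [0.459, 0.0405, 0.1305]
ee_rot: [-2.012, -2.408, 0.005]
force: [1.5, -0.5, 0.6]
width: 0.001
clock: 19.4
position: [0.4936, -0.136, 0.1976]
ee_rot: [2.013, 2.409, 0.001]
force: [0.8, 0.3, -0.0]
width: 0.006
clock: 19.6
position: [0.5014, -0.1871, 0.1966]
ee_rot: [2.025, 2.399, -0.003]
force: [-0.3, 0.7, 0.3]
width: 0.004
t 19.60 tool board x -100.7 y -123.5 z 196.6 mm | tool-x yaw rel left -0.009 tilt 0.000| F fwd -0.14 left 0.71 z 0.32 w 0.00
side 0.045 pot board x 42.1 y -8.7 yaw -0.169 size 134 269 | gaps L 3.7 R 23.9 | rear corners(118) L -2.1 R -41.8
side 0.078 pot board x 40.6 y -1.1 yaw -0.168 size 103 257 | gaps L 5.3 R 25.3 | rear corners(118) L -3.8 R -43.2
top 0.045 pot board x 39.5 y -2.9 yaw -0.168 size 129 277 | gaps L 6.4 R 26.4 | rear corners(118) L -4.9 R -44.3
top 0.078 pot board x 39.5 y -3.2 yaw -0.165 size 103 252 | gaps L 6.6 R 26.3 | rear corners(118) L -5.2 R -44.1
t 19.80 tool board x -99.0 y -114.7 z 196.8 mm | tool-x yaw rel left 0.002 tilt 0.000| F fwd 0.53 left 0.52 z 0.14 w 0.00
```

View pics/a5t.png

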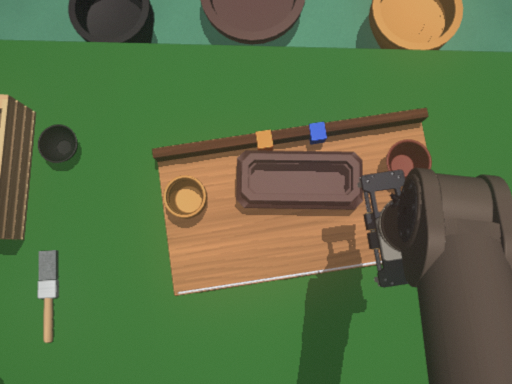

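Top view: the pot's left-front corner is close to the orange stop, with gaps of about 6.5 mm left and 26 mm right. The pot is now laterally near the middle. Next I'll push the right corner to about yaw +0.08, stopping short of the blue stop.

```bash
python3 -m crank '[[[1.2,0,3.8],0,255],[[0,0,3.8],0,255],[[0,0,3.8],0,255],[[0,0,3.8],0,255],[[0,1.2,0],0,255]]'
python3 -m crank '[[[0,1.0,0],0,255],[[0,0.6,0],0,255],[[0,0.3,0],0,255],[[0,0.2,0],0,255],[[0,0.2,0],0,255]]'
python3 -c "
from h import *
tool()"
python3 -m crank '[[[0,0.2,0],0,255],[[0,0.2,0],0,255],[[0,0.25,0],0,255],[[0,0.25,0],0,255],[[0,0.25,0],0,255]]'
python3 -c "
from h import *
tool()"
python3 -m crank '[[[0,0.25,0],0,255],[[0,0.25,0],0,255],[[0,0.25,0],0,255],[[0,0.25,0],0,255],[[0,0.25,0],0,255]]'
python3 -c "
from h import *
tool()"
```

```text
clock: 20.3
position: [0.5069, -0.1637, 0.041]
ee_rot: [-2.008, -2.406, 0.006]
force: [-0.6, 0.5, 0.4]
width: 0.008
clock: 20.8
position: [0.5342, -0.1618, 0.0455]
ee_rot: [2.015, 2.409, 0.0]
force: [-0.6, 0.6, -0.3]
width: 0.006
t 20.80 tool board x -63.9 y -104.5 z 45.5 mm | tool-x yaw rel left -0.000 tilt 0.000| F fwd -0.50 left 0.73 z -0.32 w 0.01
clock: 21.3
position: [0.5415, -0.1613, 0.0437]
ee_rot: [-2.015, -2.405, 0.009]
force: [-9.2, -2.9, 1.0]
width: 0.006
t 21.30 tool board x -56.7 y -105.2 z 43.7 mm | tool-x yaw rel left -0.002 tilt 0.000| F fwd -9.55 left -1.26 z 0.98 w 0.01
clock: 21.8
position: [0.5539, -0.1594, 0.0435]
ee_rot: [-2.015, -2.405, 0.009]
force: [-8.1, -5.3, -0.3]
width: 0.006
t 21.80 tool board x -44.1 y -105.6 z 43.5 mm | tool-x yaw rel left -0.002 tilt 0.000| F fwd -8.94 left -3.73 z -0.33 w 0.01
```

```bash
python3 -m crank '[[[0,0.25,0],0,255],[[0,0.25,0],0,255],[[0,0.25,0],0,255],[[0,0.2,0],0,255],[[0,0,0],0,255]]'
python3 -c "
from h import *
tool();pot('top')"

```

```text
clock: 22.3
position: [0.5633, -0.1581, 0.0435]
ee_rot: [-2.016, -2.405, 0.009]
force: [-8.0, -6.0, 1.0]
width: 0.007
t 22.30 tool board x -34.6 y -105.9 z 43.5 mm | tool-x yaw rel left -0.002 tilt 0.000| F fwd -8.89 left -4.50 z 1.04 w 0.01
top 0.045 pot board x 45.2 y -1.0 yaw 0.026 size 128 277 | gaps L 11.4 R 8.3 | rear corners(118) L -22.9 R -16.8
top 0.078 pot board x 45.4 y -1.3 yaw 0.026 size 103 252 | gaps L 11.2 R 8.0 | rear corners(118) L -22.7 R -16.5
```

```bash
python3 -m crank '[[[0,0.25,0],0,255],[[0,0.25,0],0,255],[[0,0.1,0],0,255],[[0,0,0],0,255],[[0,-2,0],0,255]]'
python3 -m crank '[[[0,-3,0],0,255],[[0,-1.5,-4],0,255],[[0,0,-4.6],0,255],[[0,0,-4.6],0,255],[[3,0,-2],0,255]]'
python3 -m crank '[[[4.6,0,0],0,255],[[4.6,0,0],0,255],[[4.6,0,0],0,255],[[3.2,0,0],0,255],[[0,0,0],0,255]]'
python3 -c "
from h import *
tool();pot('top',save='a6t');pot(save='a6');tool()"
```

```text
clock: 22.9
position: [0.5539, -0.1585, 0.0444]
ee_rot: [2.015, 2.409, 0.0]
force: [0.9, 1.2, 0.4]
width: 0.003
clock: 23.4
position: [0.5054, -0.1404, 0.2007]
ee_rot: [2.019, 2.399, 0.002]
force: [0.8, 0.7, -0.1]
width: 0.008
clock: 23.9
position: [0.4725, 0.0358, 0.1972]
ee_rot: [-2.006, -2.417, -0.003]
force: [-0.1, -0.1, 0.5]
width: 0.007
t 23.90 tool board x -89.7 y 101.0 z 197.2 mm | tool-x yaw rel left 0.007 tilt 0.000| F fwd -0.17 left -0.10 z 0.50 w 0.01
top 0.045 pot board x 46.7 y -1.0 yaw 0.070 size 128 276 | gaps L 12.7 R 4.3 | rear corners(118) L -26.4 R -10.0
top 0.078 pot board x 46.9 y -0.7 yaw 0.066 size 103 252 | gaps L 12.2 R 4.3 | rear corners(118) L -25.7 R -10.2
side 0.045 pot board x 58.9 y -3.3 yaw 0.068 size 151 272 | gaps L 0.3 R -7.9 | rear corners(118) L -14.0 R 2.1
side 0.078 pot board x 48.2 y -1.2 yaw 0.064 size 104 253 | gaps L 10.8 R 3.1 | rear corners(118) L -24.2 R -9.1
t 24.10 tool board x -89.7 y 94.5 z 196.6 mm | tool-x yaw rel left -0.002 tilt 0.000| F fwd 0.17 left -0.00 z 0.87 w 0.00
```

```bash
python3 -m crank '[[[0,0,3.8],0,255],[[0,0,3.8],0,255],[[0,0,3.8],0,255],[[0,0,3.8],0,255],[[0,1.5,0],0,255]]'
python3 -m crank '[[[0,1.5,0],0,255],[[0,0.8,0],0,255],[[0,0.3,0],0,255],[[0,0.2,0],0,255],[[0.05,0.2,0],0,255]]'
python3 -c "
from h import *
tool()"
python3 -m crank '[[[0.1,0.2,0],0,255],[[0.1,0.2,0],0,255],[[0.1,0.2,0],0,255],[[0.1,0.2,0],0,255],[[0.1,0.2,0],0,255]]'
python3 -c "
from h import *
tool()"
```

```text
clock: 24.6
position: [0.4837, 0.0305, 0.04]
ee_rot: [-2.014, -2.403, 0.012]
force: [-0.5, -0.4, 0.7]
width: 0.005
clock: 25.1
position: [0.5173, 0.0386, 0.0447]
ee_rot: [2.016, 2.409, -0.001]
force: [0.8, 0.1, 0.1]
width: 0.005
t 25.10 tool board x -45.1 y 95.8 z 44.7 mm | tool-x yaw rel left -0.001 tilt 0.000| F fwd 0.84 left -0.05 z 0.14 w 0.01
clock: 25.6
position: [0.5234, 0.0447, 0.044]
ee_rot: [-2.014, -2.408, 0.009]
force: [-8.6, -2.9, 3.9]
width: 0.003
t 25.60 tool board x -37.9 y 100.7 z 44.0 mm | tool-x yaw rel left -0.000 tilt 0.000| F fwd -8.94 left -1.33 z 3.89 w 0.00
```

```bash
python3 -m crank '[[[0.08,0.2,0],0,255],[[0.08,0.2,0],0,255],[[0.06,0.15,0],0,255],[[0.05,0.1,0],0,255],[[0.05,0.1,0],0,255]]'
python3 -c "
from h import *
tool()"
python3 -m crank '[[[0.04,0.1,0],0,255],[[0.04,0.1,0],0,255]]'
python3 -c "
from h import *
tool();pot('top')"
```

```text
clock: 26.1
position: [0.5295, 0.0495, 0.0438]
ee_rot: [-2.013, -2.407, 0.01]
force: [-10.0, -2.1, 3.8]
width: 0.006
t 26.10 tool board x -31.1 y 104.3 z 43.8 mm | tool-x yaw rel left 0.000 tilt 0.000| F fwd -10.23 left -0.32 z 3.83 w 0.01
clock: 26.3
position: [0.5312, 0.0507, 0.0438]
ee_rot: [-2.013, -2.407, 0.01]
force: [-10.3, -2.0, 4.8]
width: 0.01
t 26.30 tool board x -29.2 y 105.2 z 43.8 mm | tool-x yaw rel left 0.000 tilt 0.000| F fwd -10.50 left -0.10 z 4.83 w 0.01
top 0.045 pot board x 50.8 y -0.8 yaw -0.067 size 131 280 | gaps L 0.3 R 8.4 | rear corners(118) L -6.2 R -21.9
top 0.078 pot board x 49.6 y -0.7 yaw -0.041 size 103 251 | gaps L 2.9 R 7.9 | rear corners(118) L -10.4 R -20.2
```

```bash
for k in 1; do python3 -m crank '[[[0.03,0.08,0],0,255],[[0.03,0.08,0],0,255]]'; done
python3 -c "
from h import *
tool()"
python3 -m crank '[[[0.03,0.08,0],0,255],[[0.03,0.08,0],0,255]]'
python3 -c "
from h import *
tool()"
```

```text
clock: 26.6
position: [0.5326, 0.0517, 0.0438]
ee_rot: [-2.012, -2.407, 0.01]
force: [-10.8, -1.6, 4.1]
width: 0.002
t 26.60 tool board x -27.7 y 105.9 z 43.8 mm | tool-x yaw rel left 0.000 tilt 0.000| F fwd -10.89 left 0.31 z 4.06 w 0.00
clock: 26.8
position: [0.5334, 0.0523, 0.0436]
ee_rot: [-2.012, -2.407, 0.012]
force: [-13.7, -2.6, 7.0]
width: 0.004
t 26.80 tool board x -26.8 y 106.4 z 43.6 mm | tool-x yaw rel left 0.000 tilt 0.000| F fwd -13.99 left -0.14 z 6.99 w 0.00
```

The force jumped from 10.9 to 14 N where I expected contact, so the left side is on the orange stop. I'll press slightly more and let it settle.

```bash
python3 -m crank '[[[0,0.05,0],0,255],[[0,0,0],0,255]]'
python3 -c "
from h import *
tool();get_image('top');tool()"
```

```text
clock: 27.0
position: [0.5334, 0.0523, 0.0435]
ee_rot: [-2.012, -2.406, 0.013]
force: [-13.3, -2.1, 5.9]
width: 0.004
t 27.00 tool board x -26.8 y 106.4 z 43.5 mm | tool-x yaw rel left 0.000 tilt 0.000| F fwd -13.50 left 0.30 z 5.89 w 0.00
t 27.05 tool board x -26.8 y 106.4 z 43.5 mm | tool-x yaw rel left 0.000 tilt 0.000| F fwd -13.87 left 0.82 z 6.75 w 0.00
```

```bash
python3 -m crank '[[[0,0.07,0],0,255],[[0,0.0,0],0,255]]'
python3 -c "
from h import *
tool()"
python3 -m crank '[[[0,0.06,0],0,255],[[0,0.0,0],0,255]]'
python3 -c "
from h import *
tool();pot('top',save='a7t')"
```

```text
clock: 27.25
position: [0.5334, 0.0524, 0.0434]
ee_rot: [-2.011, -2.406, 0.014]
force: [-15.6, -1.7, 6.6]
width: 0.006
t 27.25 tool board x -26.7 y 106.5 z 43.4 mm | tool-x yaw rel left 0.000 tilt 0.000| F fwd -15.69 left 1.11 z 6.59 w 0.01
clock: 27.45
position: [0.5335, 0.0524, 0.0433]
ee_rot: [-2.011, -2.406, 0.015]
force: [-17.1, -3.0, 8.4]
width: 0.006
t 27.45 tool board x -26.7 y 106.5 z 43.3 mm | tool-x yaw rel left 0.000 tilt 0.000| F fwd -17.32 left 0.04 z 8.41 w 0.01
top 0.045 pot board x 50.3 y -1.1 yaw -0.068 size 129 277 | gaps L 0.8 R 8.9 | rear corners(118) L -6.5 R -22.5
top 0.078 pot board x 49.9 y -1.0 yaw -0.060 size 102 252 | gaps L 1.6 R 8.8 | rear corners(118) L -7.9 R -22.0
```

```bash
python3 -m crank '[[[0,-0.3,0],0,255],[[0,-1.5,0],0,255],[[0,-3,0],0,255],[[0,-1.5,-4],0,255],[[0,0,-4.6],0,255]]'
python3 -m crank '[[[0,0,-4.6],0,255],[[-3.5,0,-2],0,255],[[-4.6,0,0],0,255],[[-4.6,0,0],0,255],[[-4.6,0,0],0,255]]'
python3 -m crank '[[[0,0,0],0,255],[[0,0,0],0,255]]'
python3 -c "
from h import *
tool();pot('top',save='a8t');pot('side',save='a8');tool()"
```

```text
clock: 28.05
position: [0.4739, 0.0418, 0.1301]
ee_rot: [-2.012, -2.408, 0.008]
force: [2.4, -0.2, 0.1]
width: 0.001
clock: 28.55
position: [0.5087, -0.1295, 0.1973]
ee_rot: [2.014, 2.41, 0.0]
force: [1.1, 1.3, 0.1]
width: 0.006
clock: 28.75
position: [0.5083, -0.1286, 0.1965]
ee_rot: [-2.018, -2.407, -0.0]
force: [0.3, 0.2, -0.5]
width: 0.003
t 28.75 tool board x -83.5 y -67.2 z 196.5 mm | tool-x yaw rel left -0.002 tilt 0.000| F fwd 0.33 left 0.12 z -0.48 w 0.00
top 0.045 pot board x 50.1 y -0.5 yaw -0.060 size 129 278 | gaps L 1.5 R 8.6 | rear corners(118) L -7.8 R -21.8
top 0.078 pot board x 50.0 y -0.7 yaw -0.060 size 103 253 | gaps L 1.6 R 8.7 | rear corners(118) L -7.9 R -22.0
side 0.045 pot board x 54.6 y -4.5 yaw -0.086 size 143 273 | gaps L -4.5 R 5.8 | rear corners(118) L -0.1 R -20.3
side 0.078 pot board x 51.2 y 0.7 yaw -0.057 size 104 255 | gaps L 0.5 R 7.4 | rear corners(118) L -6.9 R -20.5
t 28.95 tool board x -82.9 y -64.7 z 196.8 mm | tool-x yaw rel left 0.003 tilt 0.000| F fwd -0.72 left -0.62 z -0.08 w 0.01
```

View pics/a8.png

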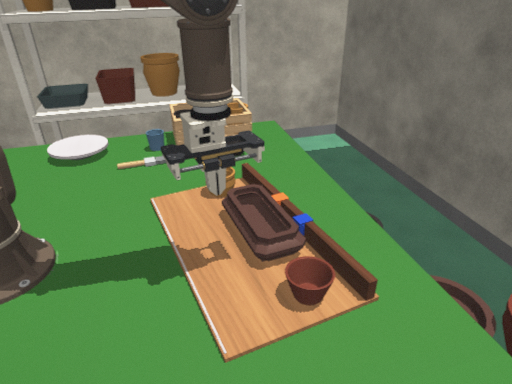

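The left side rests on the orange stop. The camera reads a 1.5 mm gap there, so I take that as camera bias, and the right gap is really about 7 mm. Now the right side, pushed a little further in so the left side doesn't lift off.

```bash
python3 -m crank '[[[-0.8,0,3.8],0,255],[[0,0,3.8],0,255],[[0,0,3.8],0,255],[[0,0,3.8],0,255],[[0,1.5,0],0,255]]'
python3 -m crank '[[[0,1.5,0],0,255],[[0,0.8,0],0,255],[[0,0.3,0],0,255],[[0,0.2,0],0,255],[[0,0.15,0],0,255]]'
python3 -c "
from h import *
tool()"
python3 -m crank '[[[0,0.15,0],0,255],[[0,0.15,0],0,255],[[0,0.15,0],0,255]]'
python3 -c "
from h import *
tool()"
```

```text
clock: 29.45
position: [0.5198, -0.1319, 0.0401]
ee_rot: [-2.008, -2.405, 0.008]
force: [-0.1, 0.2, 0.6]
width: 0.006
clock: 29.95
position: [0.5534, -0.1278, 0.0449]
ee_rot: [2.015, 2.41, -0.0]
force: [0.2, 0.5, -0.3]
width: 0.006
t 29.95 tool board x -39.0 y -74.4 z 44.9 mm | tool-x yaw rel left 0.000 tilt 0.000| F fwd 0.25 left 0.47 z -0.30 w 0.01
clock: 30.25
position: [0.5553, -0.1277, 0.0441]
ee_rot: [-2.014, -2.407, 0.006]
force: [-10.3, -1.1, 4.4]
width: 0.002
t 30.25 tool board x -37.1 y -74.6 z 44.1 mm | tool-x yaw rel left -0.001 tilt 0.000| F fwd -10.30 left 0.78 z 4.42 w 0.00
```

```bash
python3 -m crank '[[[0,0.12,0],0,255],[[0,0.12,0],0,255],[[0,0.12,0],0,255]]'
python3 -c "
from h import *
tool()"
python3 -m crank '[[[0,0.1,0],0,255],[[0,0.1,0],0,255]]'
python3 -c "
from h import *
tool()"
```

```text
clock: 30.55
position: [0.5569, -0.1281, 0.0436]
ee_rot: [-2.014, -2.404, 0.011]
force: [-14.3, -3.9, 7.2]
width: 0.007
t 30.55 tool board x -35.6 y -75.3 z 43.6 mm | tool-x yaw rel left -0.002 tilt 0.000| F fwd -14.78 left -1.28 z 7.21 w 0.01
clock: 30.75
position: [0.5586, -0.1284, 0.0436]
ee_rot: [-2.015, -2.404, 0.012]
force: [-14.1, -5.1, 6.1]
width: 0.005
t 30.75 tool board x -34.0 y -75.9 z 43.6 mm | tool-x yaw rel left -0.002 tilt 0.000| F fwd -14.76 left -2.57 z 6.10 w 0.01
```

```bash
python3 -m crank '[[[-0.05,0.1,-0.03],0,255],[[-0.05,0.08,-0.03],0,255]]'
python3 -c "
from h import *
tool()"
python3 -m crank '[[[-0.05,0.08,-0.03],0,255]]'
python3 -c "
from h import *
tool();pot('top')"
```

```text
clock: 30.95
position: [0.5613, -0.1289, 0.0439]
ee_rot: [-2.015, -2.404, 0.01]
force: [-8.2, -3.8, -2.2]
width: 0.004
t 30.95 tool board x -31.4 y -76.9 z 43.9 mm | tool-x yaw rel left -0.002 tilt 0.000| F fwd -8.72 left -2.25 z -2.18 w 0.00
clock: 31.05
position: [0.5624, -0.129, 0.0441]
ee_rot: [-2.015, -2.405, 0.01]
force: [-8.7, -3.6, -2.1]
width: 0.009
t 31.05 tool board x -30.4 y -77.1 z 44.1 mm | tool-x yaw rel left -0.002 tilt 0.000| F fwd -9.17 left -1.99 z -2.10 w 0.01
top 0.045 pot board x 52.1 y 0.1 yaw -0.001 size 129 277 | gaps L 2.9 R 3.0 | rear corners(118) L -12.8 R -13.0
top 0.078 pot board x 52.2 y -0.0 yaw -0.002 size 103 252 | gaps L 2.7 R 2.9 | rear corners(118) L -12.5 R -13.1
```

```bash
python3 -m crank '[[[0,0.06,0],0,255],[[0,0.06,0],0,255]]'
python3 -c "
from h import *
tool()"
python3 -m crank '[[[0,0.06,0],0,255],[[0,0.06,0],0,255]]'
python3 -c "
from h import *
tool()"
python3 -m crank '[[[0,0.05,0],0,255]]'
python3 -c "
from h import *
tool()"
```

```text
clock: 31.35
position: [0.5627, -0.129, 0.0441]
ee_rot: [-2.014, -2.404, 0.012]
force: [-12.9, -5.1, 3.7]
width: 0.008
t 31.35 tool board x -30.1 y -77.2 z 44.1 mm | tool-x yaw rel left -0.002 tilt 0.000| F fwd -13.58 left -2.76 z 3.72 w 0.01
clock: 31.55
position: [0.5637, -0.1292, 0.0441]
ee_rot: [-2.014, -2.404, 0.012]
force: [-11.7, -6.0, 1.7]
width: 0.001
t 31.55 tool board x -29.1 y -77.6 z 44.1 mm | tool-x yaw rel left -0.002 tilt 0.000| F fwd -12.63 left -3.86 z 1.73 w 0.00
clock: 31.65
position: [0.5642, -0.1293, 0.0441]
ee_rot: [-2.015, -2.403, 0.013]
force: [-12.8, -6.2, 3.0]
width: 0.005
t 31.65 tool board x -28.6 y -77.8 z 44.1 mm | tool-x yaw rel left -0.003 tilt 0.000| F fwd -13.72 left -3.84 z 2.99 w 0.01
```

```bash
python3 -m crank '[[[0,0.05,0],0,255]]'
python3 -c "
from h import *
tool()"
python3 -m crank '[[[0,0.05,0],0,255]]'
python3 -c "
from h import *
tool()"
python3 -m crank '[[[0,0.04,0],0,255]]'
python3 -c "
from h import *
tool();pot('top')"
```

```text
clock: 31.75
position: [0.5645, -0.1294, 0.0441]
ee_rot: [-2.015, -2.403, 0.013]
force: [-12.7, -7.0, 3.5]
width: 0.006
t 31.75 tool board x -28.3 y -77.9 z 44.1 mm | tool-x yaw rel left -0.003 tilt 0.000| F fwd -13.74 left -4.61 z 3.46 w 0.01
clock: 31.85
position: [0.5649, -0.1294, 0.0441]
ee_rot: [-2.015, -2.403, 0.014]
force: [-12.6, -6.6, 3.6]
width: 0.003
t 31.85 tool board x -27.9 y -78.0 z 44.1 mm | tool-x yaw rel left -0.003 tilt 0.000| F fwd -13.53 left -4.25 z 3.65 w 0.00
clock: 31.95
position: [0.565, -0.1295, 0.0441]
ee_rot: [-2.015, -2.403, 0.014]
force: [-14.8, -6.0, 5.4]
width: 0.003
t 31.95 tool board x -27.9 y -78.1 z 44.1 mm | tool-x yaw rel left -0.003 tilt 0.000| F fwd -15.63 left -3.33 z 5.40 w 0.00
top 0.045 pot board x 54.5 y 0.3 yaw 0.018 size 131 278 | gaps L 1.6 R -0.6 | rear corners(118) L -12.6 R -8.3
top 0.078 pot board x 53.1 y 3.5 yaw 0.017 size 103 245 | gaps L 2.9 R 0.9 | rear corners(118) L -13.8 R -9.9
```

```bash
python3 -m crank '[[[0,0.05,-0.02],0,255],[[0,0,0],0,255]]'
python3 -c "
from h import *
tool()"
python3 -m crank '[[[0,0.05,-0.02],0,255],[[0,0,0],0,255]]'
python3 -c "
from h import *
tool()"
```

```text
clock: 32.25
position: [0.565, -0.1295, 0.0441]
ee_rot: [-2.014, -2.402, 0.015]
force: [-15.5, -6.4, 3.3]
width: 0.001
t 32.25 tool board x -27.9 y -78.1 z 44.1 mm | tool-x yaw rel left -0.003 tilt 0.000| F fwd -16.44 left -3.59 z 3.32 w 0.00
clock: 32.45
position: [0.565, -0.1295, 0.0441]
ee_rot: [-2.014, -2.402, 0.016]
force: [-16.1, -7.5, 4.4]
width: 0.006
t 32.45 tool board x -27.9 y -78.1 z 44.1 mm | tool-x yaw rel left -0.003 tilt 0.000| F fwd -17.14 left -4.56 z 4.40 w 0.01
```

The right side is pressed: movement stalled and the force rose from 13.5 to 17 N. The left side has come back about 1.8 mm, so I'll close that, then re-seat the right.

```bash
python3 -m crank '[[[0,-0.3,0],0,255],[[0,-1.5,0],0,255],[[0,-2,0],0,255],[[0,-1,-4.6],0,255],[[0,0,-4.6],0,255]]'
python3 -m crank '[[[0,0,-4.6],0,255],[[3,0,-1.5],0,255],[[4.6,0,0],0,255],[[4.6,0,0],0,255],[[3.5,0,0],0,255]]'
python3 -m crank '[[[0,0,0],0,255],[[0,0,0],0,255]]'
python3 -c "
from h import *
tool();pot('top',save='a9t');pot('side',save='a9');tool()"
```

```text
clock: 32.95
position: [0.5216, -0.135, 0.1379]
ee_rot: [-2.014, -2.407, 0.004]
force: [1.4, -1.2, -0.2]
width: 0.006
clock: 33.45
position: [0.496, 0.0225, 0.1995]
ee_rot: [2.013, 2.411, 0.002]
force: [0.0, 0.5, 0.0]
width: 0.002
clock: 33.65
position: [0.4966, 0.0204, 0.1992]
ee_rot: [2.012, 2.412, 0.0]
force: [0.4, -0.3, -0.4]
width: 0.004
t 33.65 tool board x -68.6 y 81.5 z 199.2 mm | tool-x yaw rel left 0.002 tilt 0.000| F fwd 0.31 left -0.38 z -0.37 w 0.00
top 0.045 pot board x 54.4 y 0.0 yaw 0.014 size 131 279 | gaps L 1.4 R -0.2 | rear corners(118) L -12.2 R -9.0
top 0.078 pot board x 53.3 y 0.0 yaw 0.015 size 103 252 | gaps L 2.6 R 0.8 | rear corners(118) L -13.4 R -10.0
no pot
t 33.85 tool board x -68.7 y 79.6 z 198.8 mm | tool-x yaw rel left -0.002 tilt 0.000| F fwd 0.15 left 0.21 z 1.18 w 0.00
```

```bash
python3 -m crank '[[[0,0,3.85],0,255],[[0,0,3.85],0,255],[[0,0,3.85],0,255],[[0,0,3.85],0,255],[[0,1.5,0],0,255]]'
python3 -m crank '[[[0,1.0,0],0,255],[[0,0.6,0],0,255],[[0,0.3,0],0,255],[[0,0.1,0],0,255],[[0,0.1,0],0,255]]'
python3 -c "
from h import *
tool()"
python3 -m crank '[[[0.03,0.1,-0.02],0,255],[[0.03,0.1,-0.02],0,255]]'
python3 -c "
from h import *
tool()"
```

```text
clock: 34.35
position: [0.5067, 0.0203, 0.0402]
ee_rot: [-2.013, -2.404, 0.012]
force: [0.2, -0.1, 0.4]
width: 0.005
clock: 34.85
position: [0.5321, 0.0261, 0.0454]
ee_rot: [2.015, 2.409, 0.0]
force: [0.5, 0.4, -0.2]
width: 0.009
t 34.85 tool board x -32.7 y 80.8 z 45.4 mm | tool-x yaw rel left -0.000 tilt 0.000| F fwd 0.58 left 0.33 z -0.17 w 0.01
clock: 35.05
position: [0.5338, 0.0271, 0.0455]
ee_rot: [2.015, 2.41, -0.0]
force: [-2.6, -1.5, -0.1]
width: 0.003
t 35.05 tool board x -30.9 y 81.5 z 45.5 mm | tool-x yaw rel left -0.000 tilt 0.000| F fwd -2.82 left -1.05 z -0.08 w 0.00
```

```bash
python3 -m crank '[[[0.03,0.1,-0.02],0,255],[[0.03,0.1,-0.02],0,255]]'
python3 -c "
from h import *
tool()"
python3 -m crank '[[[0.02,0.08,-0.02],0,255],[[0.02,0.08,-0.02],0,255]]'
python3 -c "
from h import *
tool()"
python3 -m crank '[[[0.02,0.06,-0.02],0,255],[[0,0,0],0,255]]'
python3 -c "
from h import *
tool()"
```

```text
clock: 35.25
position: [0.5338, 0.0272, 0.0453]
ee_rot: [-2.014, -2.408, 0.006]
force: [-7.6, -2.6, 3.2]
width: 0.002
t 35.25 tool board x -30.8 y 81.7 z 45.3 mm | tool-x yaw rel left -0.000 tilt 0.000| F fwd -7.97 left -1.21 z 3.19 w 0.00
clock: 35.45
position: [0.5339, 0.0273, 0.0453]
ee_rot: [-2.014, -2.407, 0.01]
force: [-11.2, -3.9, 5.2]
width: 0.004
t 35.45 tool board x -30.7 y 81.8 z 45.3 mm | tool-x yaw rel left -0.001 tilt 0.000| F fwd -11.69 left -1.86 z 5.18 w 0.00
clock: 35.65
position: [0.5345, 0.0279, 0.0454]
ee_rot: [-2.013, -2.407, 0.009]
force: [-8.1, -3.5, 3.7]
width: 0.002
t 35.65 tool board x -30.1 y 82.2 z 45.4 mm | tool-x yaw rel left -0.000 tilt 0.000| F fwd -8.55 left -2.02 z 3.68 w 0.00
```

```bash
python3 -m crank '[[[0.02,0.08,-0.02],0,255],[[0.02,0.06,-0.02],0,255]]'
python3 -c "
from h import *
tool()"
python3 -m crank '[[[0.02,0.06,-0.02],0,255],[[0.02,0.06,-0.02],0,255]]'
python3 -c "
from h import *
tool()"
python3 -m crank '[[[0.02,0.05,-0.02],0,255]]'
python3 -c "
from h import *
tool()"
```

```text
clock: 35.85
position: [0.5356, 0.0288, 0.0456]
ee_rot: [-2.013, -2.407, 0.009]
force: [-7.8, -0.6, -2.8]
width: 0.004
t 35.85 tool board x -28.7 y 82.9 z 45.6 mm | tool-x yaw rel left -0.000 tilt 0.000| F fwd -7.82 left 0.79 z -2.75 w 0.00
clock: 36.05
position: [0.5364, 0.0295, 0.0457]
ee_rot: [-2.012, -2.407, 0.01]
force: [-9.8, -1.8, -2.6]
width: 0.006
t 36.05 tool board x -27.8 y 83.4 z 45.7 mm | tool-x yaw rel left 0.000 tilt 0.000| F fwd -9.99 left -0.08 z -2.64 w 0.01
clock: 36.15
position: [0.5364, 0.0294, 0.0457]
ee_rot: [-2.012, -2.406, 0.011]
force: [-9.1, -2.6, -2.0]
width: 0.004
t 36.15 tool board x -27.8 y 83.4 z 45.7 mm | tool-x yaw rel left -0.000 tilt 0.000| F fwd -9.40 left -0.92 z -2.00 w 0.00
```

```bash
python3 -m crank '[[[0,0.07,0],0,255],[[0,0.06,0],0,255]]'
python3 -c "
from h import *
tool()"
python3 -m crank '[[[0,0.06,0],0,255],[[0,0,0],0,255]]'
python3 -c "
from h import *
tool();pot('top',save='b0t')"

```

```text
clock: 36.35
position: [0.5365, 0.0294, 0.0456]
ee_rot: [-2.012, -2.405, 0.014]
force: [-14.9, -3.2, 2.5]
width: 0.002
t 36.35 tool board x -27.7 y 83.4 z 45.6 mm | tool-x yaw rel left -0.000 tilt 0.000| F fwd -15.23 left -0.47 z 2.52 w 0.00
clock: 36.55
position: [0.5365, 0.0294, 0.0456]
ee_rot: [-2.011, -2.405, 0.015]
force: [-15.4, -3.6, 3.6]
width: 0.005
t 36.55 tool board x -27.7 y 83.4 z 45.6 mm | tool-x yaw rel left -0.000 tilt 0.000| F fwd -15.81 left -0.79 z 3.57 w 0.00
top 0.045 pot board x 54.8 y -1.1 yaw -0.025 size 129 277 | gaps L -1.3 R 1.7 | rear corners(118) L -7.3 R -13.1
top 0.078 pot board x 54.1 y -0.1 yaw -0.010 size 103 253 | gaps L 0.3 R 1.6 | rear corners(118) L -9.7 R -12.2
```

Left re-seated. Now the right once more, to square it up.

```bash
python3 -m crank '[[[0,-0.3,0],0,255],[[0,-1.5,0],0,255],[[0,-2,0],0,255],[[0,-1,-4.6],0,255],[[0,0,-4.6],0,255]]'
python3 -m crank '[[[0,0,-4.6],0,255],[[-3,0,-1.5],0,255],[[-4.6,0,0],0,255],[[-4.6,0,0],0,255],[[-3.5,0,0],0,255]]'
python3 -m crank '[[[0,0,0],0,255],[[0,0,0],0,255]]'
python3 -c "
from h import *
tool();pot('top',save='b1t');pot('side',save='b1');tool()"
```

```text
clock: 37.15
position: [0.4928, 0.0223, 0.1394]
ee_rot: [-2.012, -2.408, 0.005]
force: [2.5, 0.4, -0.6]
width: 0.008
clock: 37.65
position: [0.5236, -0.1351, 0.2008]
ee_rot: [2.016, 2.407, -0.0]
force: [1.6, -0.3, -0.3]
width: 0.003
clock: 37.85
position: [0.5232, -0.1324, 0.2002]
ee_rot: [-2.017, -2.408, -0.001]
force: [0.7, 0.6, 0.1]
width: 0.003
t 37.85 tool board x -69.5 y -73.6 z 200.2 mm | tool-x yaw rel left -0.002 tilt 0.000| F fwd 0.78 left 0.43 z 0.08 w 0.00
top 0.045 pot board x 54.6 y 0.7 yaw -0.010 size 130 277 | gaps L -0.2 R 1.0 | rear corners(118) L -9.1 R -11.6
top 0.078 pot board x 54.1 y 0.3 yaw -0.007 size 103 252 | gaps L 0.5 R 1.4 | rear corners(118) L -10.1 R -11.8
side 0.045 pot board x 63.9 y -3.8 yaw -0.007 size 147 272 | gaps L -9.3 R -8.5 | rear corners(118) L -0.3 R -1.9
side 0.078 pot board x 55.1 y 0.5 yaw -0.009 size 105 255 | gaps L -0.7 R 0.4 | rear corners(118) L -8.8 R -10.9
t 38.05 tool board x -69.1 y -71.6 z 200.5 mm | tool-x yaw rel left 0.002 tilt 0.000| F fwd -0.85 left -0.11 z 0.91 w 0.01
```

```bash
python3 -m crank '[[[0,0,3.88],0,255],[[0,0,3.88],0,255],[[0,0,3.88],0,255],[[0,0,3.88],0,255],[[0,1.5,0],0,255]]'
python3 -m crank '[[[0,1.2,0],0,255],[[0,0.6,0],0,255],[[0,0.3,0],0,255],[[0,0.1,0],0,255],[[0,0.1,0],0,255]]'
python3 -c "
from h import *
tool()"
python3 -m crank '[[[0,0.1,-0.02],0,255],[[0,0.1,-0.02],0,255]]'
python3 -c "
from h import *
tool()"
python3 -m crank '[[[0,0.1,-0.02],0,255],[[0,0.08,-0.02],0,255]]'
python3 -c "
from h import *
tool()"
```

```text
clock: 38.55
position: [0.533, -0.1284, 0.0404]
ee_rot: [-2.009, -2.405, 0.008]
force: [0.0, 0.0, -0.1]
width: 0.005
clock: 39.05
position: [0.5606, -0.1255, 0.0457]
ee_rot: [2.015, 2.409, -0.0]
force: [-0.2, 0.3, -0.2]
width: 0.005
t 39.05 tool board x -31.5 y -73.4 z 45.7 mm | tool-x yaw rel left -0.000 tilt 0.000| F fwd -0.15 left 0.32 z -0.17 w 0.00
clock: 39.25
position: [0.5624, -0.1252, 0.0458]
ee_rot: [2.015, 2.41, -0.0]
force: [0.7, 0.2, 0.7]
width: 0.004
t 39.25 tool board x -29.6 y -73.4 z 45.8 mm | tool-x yaw rel left -0.000 tilt 0.000| F fwd 0.73 left 0.06 z 0.71 w 0.00
clock: 39.45
position: [0.5631, -0.125, 0.0457]
ee_rot: [-2.015, -2.408, 0.003]
force: [-6.1, -0.1, 3.0]
width: 0.006
t 39.45 tool board x -29.0 y -73.3 z 45.7 mm | tool-x yaw rel left -0.000 tilt 0.000| F fwd -5.97 left 0.98 z 3.04 w 0.01
```

```bash
python3 -m crank '[[[0,0.08,-0.02],0,255],[[0,0.08,-0.02],0,255]]'
python3 -c "
from h import *
tool()"
python3 -m crank '[[[0,0.06,-0.02],0,255],[[0,0.06,-0.02],0,255]]'
python3 -c "
from h import *
tool()"
python3 -m crank '[[[0,0.06,-0.02],0,255]]'
python3 -c "
from h import *
tool()"
```

```text
clock: 39.65
position: [0.5631, -0.125, 0.0457]
ee_rot: [-2.014, -2.407, 0.006]
force: [-10.2, -1.7, 4.0]
width: 0.004
t 39.65 tool board x -28.9 y -73.4 z 45.7 mm | tool-x yaw rel left -0.001 tilt 0.000| F fwd -10.30 left 0.12 z 3.95 w 0.00
clock: 39.85
position: [0.5632, -0.125, 0.0458]
ee_rot: [-2.013, -2.405, 0.009]
force: [-11.7, -1.6, 5.0]
width: 0.003
t 39.85 tool board x -28.8 y -73.4 z 45.8 mm | tool-x yaw rel left -0.001 tilt 0.000| F fwd -11.79 left 0.51 z 4.95 w 0.00
clock: 39.95
position: [0.5632, -0.125, 0.0458]
ee_rot: [-2.013, -2.405, 0.01]
force: [-13.6, -1.8, 4.6]
width: 0.005
t 39.95 tool board x -28.8 y -73.3 z 45.8 mm | tool-x yaw rel left -0.001 tilt 0.000| F fwd -13.70 left 0.61 z 4.56 w 0.00
```

```bash
python3 -m crank '[[[0,0.05,-0.04],0,255]]'
python3 -c "
from h import *
tool()"
python3 -m crank '[[[0,0.05,-0.04],0,255]]'
python3 -c "
from h import *
tool()"
python3 -m crank '[[[0,0.04,-0.04],0,255]]'
python3 -c "
from h import *
tool()"
```

```text
clock: 40.05
position: [0.5638, -0.1251, 0.046]
ee_rot: [-2.013, -2.405, 0.01]
force: [-9.2, -2.9, -1.7]
width: 0.003
t 40.05 tool board x -28.3 y -73.6 z 46.0 mm | tool-x yaw rel left -0.001 tilt 0.000| F fwd -9.57 left -1.23 z -1.73 w 0.00
clock: 40.15
position: [0.5644, -0.1252, 0.0462]
ee_rot: [-2.013, -2.405, 0.01]
force: [-9.8, -3.2, -3.1]
width: 0.004
t 40.15 tool board x -27.7 y -73.8 z 46.2 mm | tool-x yaw rel left -0.001 tilt 0.000| F fwd -10.19 left -1.43 z -3.12 w 0.00
clock: 40.25
position: [0.5644, -0.1252, 0.0463]
ee_rot: [-2.013, -2.404, 0.01]
force: [-9.5, -3.6, -3.8]
width: 0.006
t 40.25 tool board x -27.7 y -73.7 z 46.3 mm | tool-x yaw rel left -0.001 tilt 0.000| F fwd -9.99 left -1.91 z -3.76 w 0.01
```

Contact again at -27.7, the same as before. I'll press it firmly.

```bash
python3 -m crank '[[[0,0.07,0],0,255],[[0,0.06,0],0,255]]'
python3 -c "
from h import *
tool()"
python3 -m crank '[[[0,0.06,0],0,255],[[0,0.03,0],0,255]]'
python3 -c "
from h import *
tool();pot('top')"

```

```text
clock: 40.45
position: [0.5645, -0.1252, 0.0462]
ee_rot: [-2.012, -2.403, 0.013]
force: [-14.4, -3.2, 1.6]
width: 0.003
t 40.45 tool board x -27.6 y -73.8 z 46.2 mm | tool-x yaw rel left -0.002 tilt 0.000| F fwd -14.77 left -0.62 z 1.58 w 0.00
clock: 40.65
position: [0.5645, -0.1252, 0.0461]
ee_rot: [-2.012, -2.402, 0.015]
force: [-19.0, -4.2, 4.2]
width: 0.007
t 40.65 tool board x -27.6 y -73.8 z 46.1 mm | tool-x yaw rel left -0.002 tilt 0.000| F fwd -19.42 left -0.73 z 4.17 w 0.01
top 0.045 pot board x 55.0 y 0.7 yaw 0.000 size 130 277 | gaps L 0.0 R 0.0 | rear corners(118) L -10.0 R -10.0
top 0.078 pot board x 54.3 y 1.0 yaw 0.004 size 103 250 | gaps L 0.9 R 0.4 | rear corners(118) L -11.2 R -10.2
```

That came to 19.9 N in total, closer to the limit than I wanted. I'm releasing and checking with clear views.

```bash
python3 -m crank '[[[0,-0.2,0],0,255],[[0,-1.5,0],0,255],[[0,-3,0],0,255],[[0,-1,-4.6],0,255],[[0,0,-4.6],0,255]]'
python3 -m crank '[[[0,-3,-4.6],0,255],[[-4.6,0,-1.5],0,255],[[-4.6,0,0],0,255],[[-4.6,0,0],0,255],[[-4.6,0,0],0,255]]'
python3 -m crank '[[[-4.6,0,0],0,255],[[0,0,0],0,255],[[0,0,0],0,255]]'
python3 -c "
from h import *
tool();pot('top',save='c1t');pot('side',save='c1')
for n in ['top','side']:
    im,d,W=cloud(n)
    for l in ['ochre_pot','red_pot']:
        r=masks_of(l,n)
        if r:
            S=W[r[0]['region']]; S=S[S[:,2]>.02]; c,rr=cv2.minEnclosingCircle((S[:,:2]*1000).astype(np.float32)); print(n,l,c,rr)
    r=masks_of('pot',n)
    if r:
        P=W[r[0]['region']];P=P[(P[:,2]>.081)&(P[:,2]<.092)]
        A=np.c_[P[:,:2]-P[:,:2].mean(0),np.ones(len(P))]; print('rim plane',np.linalg.lstsq(A,P[:,2],rcond=None)[0],len(P))
tool()"
```

```text
clock: 41.25
position: [0.5123, -0.1337, 0.1401]
ee_rot: [-2.013, -2.407, 0.004]
force: [1.9, 0.3, 1.2]
width: 0.002
clock: 41.75
position: [0.5212, -0.3214, 0.1977]
ee_rot: [2.014, 2.409, 0.0]
force: [0.6, 0.1, 0.1]
width: 0.003
clock: 42.05
position: [0.5288, -0.3655, 0.1964]
ee_rot: [-2.017, -2.408, -0.001]
force: [-0.5, 0.6, -0.4]
width: 0.004
t 42.05 tool board x -105.3 y -304.0 z 196.4 mm | tool-x yaw rel left -0.002 tilt 0.000| F fwd -0.37 left 0.64 z -0.35 w 0.00
top 0.045 pot board x 55.4 y -0.1 yaw 0.002 size 131 278 | gaps L -0.2 R -0.5 | rear corners(118) L -9.9 R -9.4
top 0.078 pot board x 54.1 y -0.2 yaw 0.001 size 103 253 | gaps L 0.9 R 0.8 | rear corners(118) L -11.0 R -10.7
side 0.045 pot board x 76.1 y -116.4 yaw -0.895 size 65 132 | gaps L -43.5 R 50.1 | rear corners(118) L 127.5 R -56.7
side 0.078 pot board x 76.4 y -100.3 yaw -0.774 size 52 113 | gaps L -44.8 R 39.1 | rear corners(118) L 112.4 R -52.6
top ochre_pot (571.3136596679688, 204.2081298828125) 46.43756103515625
top red_pot (661.17822265625, -280.843994140625) 49.948089599609375
rim plane [1.35553330e-03 7.25147784e-05 8.60464851e-02] 1973
side ochre_pot (553.420654296875, 204.12132263183594) 41.20037841796875
rim plane [1.43112618e-02 4.90188781e-05 8.50111796e-02] 205
t 42.65 tool board x -104.9 y -303.0 z 197.2 mm | tool-x yaw rel left 0.000 tilt 0.000| F fwd -0.12 left -0.38 z 0.90 w 0.01
```

View pics/c1t.png

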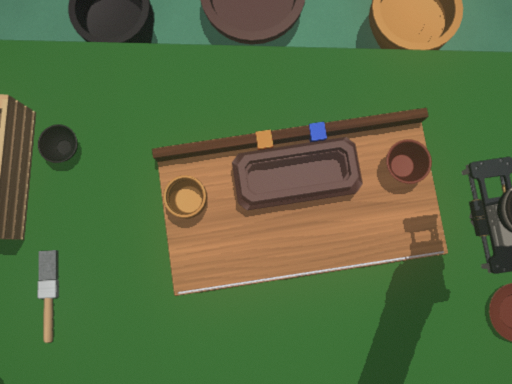

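View pics/c1.png

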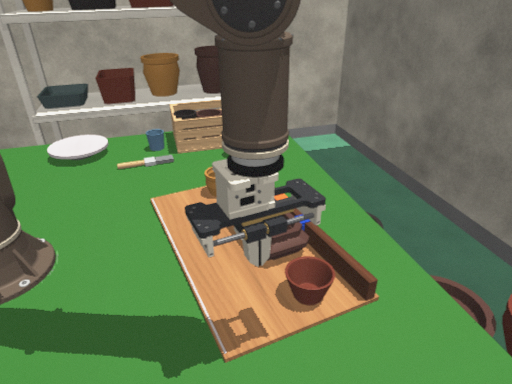

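```bash
python3 -c "
from cell import *
print(workorder.sign_off())"
```

```text
the job is handed in; nothing more can be done
None
```

I walked the pot home with alternating pushes on its rear right and left corners, and handed the job in at about 43 s of the 72 s allowed.

**Pressing order:** I pressed the left side onto the orange stop first (17 N push, pot stalled). Then I pressed the right side onto the blue stop (17 N). That press brought the left side back about 2 mm, so I re-seated the left (16 N), then the right once more. I made these last pushes about 75–80 mm from the pot's middle, not right at the corners, so the other side would not back away.

**Last checks (top camera):**
- **Square:** yaw is off by 0.002 rad or less. Both gaps to the stops read within 1 mm of zero, which is the accuracy of the measurement.
- **Flat:** the rim is level in the top view.
- **Midway:** the pot is about 3–5 mm to the right of the exact midpoint between the small pots.
- **Small pots:** both are within about 1 mm of where they started.
- **Clear:** the gripper was touching nothing at hand-in.

**Uncertain or in disagreement:**
- The final press read 19.9 N in total, just under the 20 N limit. The sensor noise is around 0.5 N, so the real margin was thin.
- The force on each stop was not measured directly. I inferred it from the pot stalling while the push rose about 3.5 N or more above what had been moving it.
- The arm blocked the side camera in the last picture, so its fit failed. I did not use it, and the final checks rest on the top camera alone.
- The left side may have come back a few tenths of a millimetre in the last right press, too small to measure.

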